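# Isolate the press drive and pop its fuse hatch

## Task

Switch the press drive off by pushing the red lever on the yellow isolator box all the way over, away from the robot. Then press the blue hatch of the grey fuse box once, at its orange mark, until it bottoms, and let go: it must pop up and stay open, so do not push it down again. Only touch and push, do not press either jog button on the green box, and leave everything else on the bench where it stands.

Things in the scene. Friction and masses are not known exactly. Their poses are not given: they have to be found in the camera images.
- fuse_box: grey fixed box 170 (x) x 130 (y) x 100 high; origin at the centre of its underside on the bench; yaw varies. A blue hatch 122 (x) x 94 (y), 6 thick, covers most of its top: hinge along the box's y at box x = +60, free edge at box x = -62 (towards the robot); top of the closed hatch 114 above the bench. Hatch and box stand among other boxes that trade places
- hatch_mark (a point): orange disc, 22 across, on the hatch's top face, 95 from the hinge and 27 from the free edge; this point is its centre; moves with the hatch, z out of its face
- hatch (a joint): hatch angle, rad, about its hinge: 0 latched shut; negative = pressed in (stop at -0.08, 7.6 mm down at the mark); 0.5 = popped open (stop; the mark about 45 mm higher than shut). Push-push latch: press to the hard stop (3 to 5 N at the mark on the way; short of about -0.05 it stays latched) and let go, and a spring swings it up to 0.5 in about a second, free edge rising; it follows the finger as that goes up. Pushed down to the stop again it latches shut again
- isolator: yellow fixed box 110 (x) x 90 (y) x 60 high; origin at the centre of its underside; yaw varies; its +x (within about 20 degrees of straight away from the robot) is the direction in which the lever is pushed to off
- lever_tip (a point): centre of the red ball, 26 across, at the lever's top end, 139 to 147 above the bench; steel rod 10 thick, 65 from pivot to ball centre, pivoting about the isolator's y, 82 above the bench over the isolator's centre, on a black block 70 (x) x 50 (y) that rises to 85
- lever (a joint): lever angle, rad: 0 = on, leaning 0.5 rad to the isolator's -x (towards the robot); 1.0 = off, leaning 0.5 rad to +x (stop). Stiff: it stays where it is left
- jog_box: green fixed box 100 x 120 x 70 high with a green and a white button (24 across, 18 tall, at box y = +28 and -28) on top; leave alone; origin at the centre of its underside
- jog_fwd (a joint): green jog button, travel in m, 0 = up, 0.006 = fully down; not to be pressed
- jog_back (a joint): white jog button, travel in m, 0 = up, 0.006 = fully down; not to be pressed
- ink_black: loose bystander, leave alone; ink jar with black cap, 64 across, 70 tall; origin under its centre
- ink_red: loose bystander, leave alone; ink jar with red cap, 64 across, 70 tall; origin under its centre
- thinner_can: loose bystander, leave alone; can 70 across, 130 tall; origin under its centre
- loupe: loose bystander, leave alone; black stand loupe, 36 across, 40 tall; origin under its centre
- weight: loose bystander, leave alone; brass paper weight, 36 across, 46 tall; origin under its centre
- ink_knife: loose bystander, leave alone; ink knife 200 long lying flat along its x
- brayer: loose bystander, leave alone; ink roller, rubber roll 100 long and 40 across along its y, wooden handle to its -x; origin under the roll

How it is judged:
On the way, in this order (a step that is already met when the one before it is completed fails the run):
1. the isolator lever is pushed fully over to off while the hatch is shut (value of joint lever above 0.88 rad and value of joint hatch below 0.05 rad), for 0.1 s.
2. the hatch is pressed in beyond its latch (value of joint hatch below -0.045 rad).
3. the hatch has popped open (value of joint hatch above 0.42 rad), for 0.2 s.
At the end, for the whole second after the job is handed in: lever off (beyond 0.88 rad of 1.0) and hatch standing open (beyond 0.42 rad of 0.5) at rest (value of joint lever above 0.88 rad and value of joint hatch above 0.42 rad and velocity of joint hatch between -0.1 and 0.1 rad/s); the robot touches nothing.
It fails at once if the hatch is pressed or opened with the drive still on (value of joint lever below 0.8 rad and (value of joint hatch below -0.04 rad or value of joint hatch above 0.06 rad)).
It fails at once if the popped hatch is pushed down again (value of joint hatch between 0.06 and 0.38 rad and velocity of joint hatch below -0.12 rad/s).
It fails at once if a jog button is pressed (value of joint any of jog_fwd, jog_back above 0.003 m).
It fails at once if a bystander is lifted, carried or knocked away (over 25 mm) (distance of any of ink_black, ink_red, thinner_can, loupe, weight, ink_knife, brayer from where it was at the start of the episode above 0.025 m).
It also fails if it takes over 45 s, if anything falls off the work surface, if the arm or the gripper's body presses on something with over 40 N, if the wrist force passes 120 N, or if a joint passes its speed limit or range.

## Robot

A 7-joint arm with a two-finger parallel gripper is mounted at the origin on the work surface. World frame = base frame: x ahead of the robot, y to its left, z up, the work surface at z = 0. Lengths are in m, angles in rad, forces in N, time in s.
With the tool pointing down it reaches from about 0.4 to 0.85 m from the base axis. Payload 4.5 kg.
Tool frame: the origin (TCP) lies midway between the tips of the shut fingers; the grasp point (between the pads) lies 19 mm behind it; z points along the fingers, y is the line along which they close (so a half turn about z gives the same grasp; the last joint's range is limited). The gripper opens to 85 mm and grips with 20 to 120 N. Pads are 22 mm wide; open, the fingers measure 114 mm over their backs; the gripper's body (76 mm by 85 mm) begins 54 mm behind the grasp point. The pads swing forward as they close: fully open they stand 13 mm farther back than shut.
Start: joints at [-1.123, 0.689, -0.195, 1.565, 0.157, 0.902, -0.215], TCP at [0.251, 0.572, 0.231] pointing down, gripper open.
Joint ranges: [-3.01, 3.01], [-0.46, 2.08], [-1.47, 1.51], [0.13, 2.56], [-1, 4.14], [0.04, 2.09], [-2.66, 2.66]. Speed limits (rad/s): [2.57, 2.57, 3.14, 3.14, 3.14, 3.14, 3.14].

## Interface

Orientations are given as [roll, pitch, yaw] about the fixed x, y, z axes, in that order (R = Rz(yaw) Ry(pitch) Rx(roll)).
In Python, from station import env, read_camera, workorder, silhouettes, landmark_of gives the robot as it stands.
- The arm moves only by the shell command python3 -m creep 'ROWS' [FORCE]. ROWS is JSON, a list of rows, each a list of 5 numbers: the shift along the tool's x, y, z in units of 40 mm (1.0 is 40 mm), then the turn about the tool's z in rad, then the opening, from 0 (shut) to 1 (fully open). In form: [[tx, ty, tz, yaw, fingers], ...]. A call has 1 to 12 rows; each row shifts and turns the commanded pose from where the row before left it, along the tool's axes as they then stand; what a row does not reach is not made up. A row lasts 1/10 s, in which the tool goes at most 50 mm and 8.59 degrees, less where a joint would pass 70% of its speed; a pose out of reach is approached as far as the arm can. A call is refused whole if a number of a shift passes 1 or a number of a turn 0.15, either way. A call with a gripper value outside its range is refused whole. The fingers move at their own pace and stop on an object; FORCE is the grip in N (left out, the last holds). Time passes only in rows, so rows that do not move let the fingers close. It gives the time, the measured TCP pose, the force, the opening and the grip force at its end, in the units of the state.
- env.observe(): the state, without advancing time (a new reading comes with each control period).
- read_camera(name): name is "scene" or "top" or "wrist"; returns a dict with "image" (384x512x3 uint8, red, green, blue), "K" (3x3 intrinsics, pixels), "rvec" (rotation vector, rad) and "tvec" (3), from world to camera coordinates, as OpenCV has them; the wrist camera has in their place "hand_eye" (4x4, takes a point from camera to tool coordinates, whose origin is the TCP and whose axes are the flange's). Camera axes: x right, y down, z forward; pixel columns grow to the right and rows downward; lengths in m; the calibration is good to about 2 mm. A picture is of the moment at which its call begins: read the wrist's pose just before it. There is no depth.
- workorder.sign_off(): hands the job in; it is judged then, once.
Trained networks look in a picture, given as the dict that the camera call returned (one of the last four; its "shot" number tells which), for a name from the list of things; names that differ only in an ending like _2 or _b are one class to them, and where a whole thing is asked for, a point or a joint stands for the part that bears it (a point fixed in the world has none). Each returns a list of dicts, best first, with "conf" (0 to 1); they miss things now and then, are a little off and sometimes report something else, mostly with a low value. They report only what shows in the picture. A call takes as long as a camera call.
- silhouettes(picture, query): "region" (384x512 bool, what is visible of it) and "box" ([left, top, width, height] in pixels, round what is visible of it).
- landmark_of(picture, query): "point" ([row, column] in pixels: a listed point, or the origin of a listed thing).
The state is a dict: "t": time; "joint_positions": joint angles; "qvel": joint speeds; "tau": joint torques, N m; "tool_pos": TCP position; "eef_rot": TCP orientation; "force": force on the tool from outside, world axes, zero at the start; "ft_torque": the same for the moment, N m; "width": finger opening in m; "gripper_force": force on a finger pad.
Only numpy, scipy, OpenCV 4.12 (cv2) and the standard library are available. Lean on these libraries where they do the work, as an engineer would, in place of code of your own. Each camera call takes 0.05 s, during which the arm holds its last target. There are 200 camera calls.

## Working session

There is one attempt and no reset: what is moved stays moved. The work goes in short steps, Python scripts to look and compute and a shell command to move; the robot and the scene stay as the last step left them, time stands still between calls to the robot, and variables do not carry over. Pictures are saved under pics/ and viewed, at most 10 in all, crops included, and the job is handed in when it is done.

```bash
ls; mkdir -p pics; cat > h.py <<'E'
import numpy as np, cv2
from station import env, read_camera, workorder, silhouettes, landmark_of
from scipy.spatial.transform import Rotation as R
def ray(p,rc):
    Rm=cv2.Rodrigues(np.array(p["rvec"],float))[0]; t=np.array(p["tvec"],float).ravel()
    d=Rm.T@np.linalg.inv(np.array(p["K"]))@np.array([rc[1],rc[0],1.0]); return -Rm.T@t, d/np.linalg.norm(d)
def atz(p,rc,z):
    o,d=ray(p,rc); return o+d*(z-o[2])/d[2]
def tri(rs):
    A=0;b=0
    for o,d in rs:
        M=np.eye(3)-np.outer(d,d); A=A+M; b=b+M@o
    x=np.linalg.solve(A,b); return x,[np.linalg.norm((np.eye(3)-np.outer(d,d))@(x-o)) for o,d in rs]
def save(p,n): cv2.imwrite("pics/"+n,cv2.cvtColor(p["image"],cv2.COLOR_RGB2BGR))
E
python3 - <<'E'
from h import *
np.set_printoptions(precision=4,suppress=True)
s=read_camera("scene");t=read_camera("top")
cv2.imwrite("pics/a.png",cv2.cvtColor(np.vstack([s["image"],t["image"]])[:, :],cv2.COLOR_RGB2BGR)) if 0 else None
save(s,"scene.png");save(t,"top.png")
Z=dict(lever_tip=.143,hatch_mark=.114,fuse_box=0,isolator=0,jog_box=0,ink_black=0,ink_red=0,thinner_can=0,loupe=0,weight=0,ink_knife=0,brayer=0)
for n,z in Z.items():
    a=landmark_of(s,n);b=landmark_of(t,n)
    for l,p,q in(("s",s,a),("t",t,b)):
        for k in q[:2]: print(n,l,round(k["conf"],2),np.round(k["point"],1),atz(p,k["point"],z))
    if a and b: print("   tri",*tri([ray(s,a[0]["point"]),ray(t,b[0]["point"])]))
o=env.observe();print(o["tool_pos"],o["eef_rot"],o["t"])
E
```

```text
pics
lever_tip s 0.45 [226.5 148.4] [ 0.5283 -0.296   0.143 ]
lever_tip t 0.63 [272.5 150.1] [0.2865 0.2659 0.143 ]
lever_tip t 0.62 [182.1 368.8] [ 0.5134 -0.3002  0.143 ]
   tri [ 0.3761 -0.0278  0.154 ] [np.float64(0.2905930270903957), np.float64(0.29059302709039564)]
hatch_mark t 0.97 [183.3 139.8] [0.5204 0.3057 0.114 ]
fuse_box s 0.86 [210.8 370.9] [ 0.5549  0.3049 -0.    ]
fuse_box t 0.55 [176.7 153.1] [0.5537 0.302  0.    ]
   tri [ 0.5544  0.3035 -0.0002] [np.float64(0.0014846255271719162), np.float64(0.0014846255271717573)]
isolator s 0.88 [273.8 160.5] [ 0.5528 -0.2956  0.    ]
isolator t 0.62 [174.9 355.2] [ 0.5522 -0.3007  0.    ]
   tri [ 0.5527 -0.298   0.0011] [np.float64(0.0024880488435181126), np.float64(0.0024880488435181547)]
jog_box s 0.73 [237.4 262.1] [ 0.5346 -0.0218  0.    ]
jog_box t 0.69 [183.1 260.1] [ 0.5308 -0.0181  0.    ]
   tri [ 0.531  -0.019  -0.0049] [np.float64(0.0010286792621586598), np.float64(0.0010286792621587242)]
ink_black s 0.64 [285.7 339.8] [0.7426 0.0916 0.    ]
ink_red s 0.65 [311.2 280.3] [ 0.7526 -0.0682  0.    ]
ink_red t 0.79 [111.3
[... 752 characters left out ...]
0.1415 0.    ]
   tri [ 0.5126 -0.1448  0.0082] [np.float64(0.004536904152581955), np.float64(0.004536904152581964)]
ink_knife s 0.65 [155.4 322.2] [0.2744 0.3022 0.    ]
ink_knife s 0.51 [264.7 392.7] [0.7371 0.2471 0.    ]
ink_knife t 0.68 [273.9 150.3] [0.2669 0.306  0.    ]
   tri [ 0.266   0.308  -0.0074] [np.float64(0.00010252051741488137), np.float64(0.00010252051741493884)]
brayer s 0.79 [342.5 170.1] [ 0.7346 -0.3143  0.    ]
brayer s 0.49 [225.8 319.7] [0.5532 0.1408 0.    ]
brayer t 0.74 [118.4 357.4] [ 0.7236 -0.3129  0.    ]
   tri [ 0.7273 -0.3152 -0.0124] [np.float64(0.0008809185105982918), np.float64(0.0008809185105983006)]
[0.2513 0.5723 0.2313] [ 3.1415 -0.      2.7278] 1.3
```

View pics/top.png

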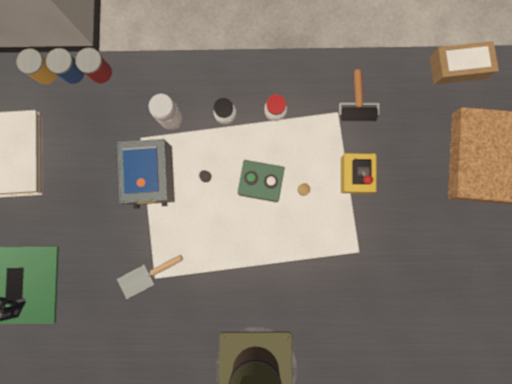

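View pics/scene.png

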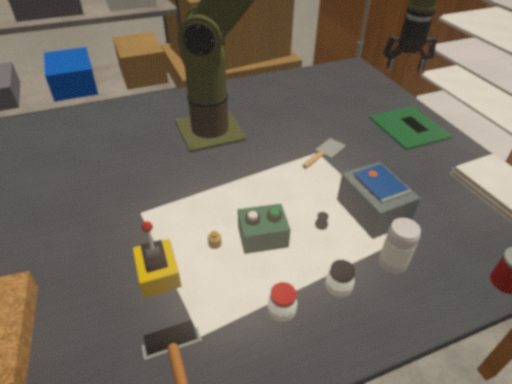

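The top view shows the fuse box at about (143,172) with its orange mark at (141,183), and the isolator at (360,173) with its red ball at (368,180). The scene view shows the ball at (147,226). Next I'll fit the yaws.

```bash
python3 - <<'E'
from h import *
from scipy.optimize import minimize
np.set_printoptions(precision=4,suppress=True)
s=read_camera("scene");t=read_camera("top")
def hull(p,x,y,a,L):
    pts=np.array([[i*L[0]/2,j*L[1]/2,k*L[2]] for i in(-1,1) for j in(-1,1) for k in(0,1)])
    pts=pts@R.from_euler('z',a).as_matrix().T+[x,y,0]
    q=cv2.projectPoints(pts,np.array(p["rvec"],float),np.array(p["tvec"],float),np.array(p["K"]),None)[0]
    m=np.zeros((384*4,512*4),np.uint8);cv2.fillConvexPoly(m,cv2.convexHull((q*4+1.5).astype(np.int32)),1);return m
def fit(n,L,x0,yel):
    ms=[]
    for p in(s,t):
        m=silhouettes(p,n)[0]["region"].astype(np.uint8)
        if yel:
            hsv=cv2.cvtColor(p["image"],cv2.COLOR_RGB2HSV); m=m*((hsv[...,0]>15)&(hsv[...,0]<38)&(hsv[...,1]>120)).astype(np.uint8)
            m=cv2.morphologyEx(m,cv2.MORPH_OPEN,np.ones((3,3),np.uint8))
        c=np.argwhere(m)[:,::-1].astype(np.int32); h=cv2.convexHull(c); M=np.zeros_like(m);cv2.fillConvexPoly(M,h,1)
        ms.append(cv2.resize(M,None,fx=4,fy=4,interpolation=0))
    f=lambda v:sum((hull(p,v[0],v[1],v[2]/10,L)!=m).sum()/m.sum() for p,m in zip((s,t),ms))
    best=min((minimize(f,[x0[0],x0[1],a],method="Nelder-Mead",options=dict(initial_simplex=[[x0[0],x0[1],a],[x0[0]+.01,x0[1],a],[x0[0],x0[1]+.01,a],[x0[0],x0[1],a+1]])) for a in(-3,-1.5,0,1.5,3)),key=lambda r:r.fun)
    print(n,best.x[:2],best.x[2]/10,best.fun)
fit("isolator",(.11,.09,.06),(.5525,-.298),1)
fit("fuse_box",(.17,.13,.105),(.5545,.3035),0)
# red ball centroid
rs=[]
for p,(r,c) in((s,(226,147)),(t,(181,368))):
    hsv=cv2.cvtColor(p["image"],cv2.COLOR_RGB2HSV);m=((hsv[...,0]<8)|(hsv[...,0]>172))&(hsv[...,1]>140)&(hsv[...,2]>60)
    g=np.argwhere(m);g=g[np.hypot(g[:,0]-r,g[:,1]-c)<9];print(len(g),g.mean(0));rs.append(ray(p,g.mean(0)))
print("ball",tri(rs),)
q=landmark_of(s,"hatch_mark");print([(k["conf"],k["point"]) for k in q])
print("mark s",atz(s,(174,373),.114))
E
```

```text
isolator [ 0.5518 -0.3015] -0.01801524719504141 0.1659453720311982
fuse_box [0.5571 0.3047] 0.06145259454208977 0.1134235260018328
59 [226.1017 146.2373]
66 [179.1364 367.197 ]
ball (array([ 0.5215, -0.2989,  0.1385]), [np.float64(0.0012944283773795892), np.float64(0.0012944283773795473)])
[(0.77, [174.1, 368.5])]
mark s [0.5263 0.3032 0.114 ]
```

```bash
python3 -m creep '[[0,0,0,-0.14,0],[0,0,0,-0.13,0],[0,0,0,-0.13,0],[-0.5,-0.8,0,0,0],[-0.5,-0.8,0,0,0],[-0.5,-0.8,0,0,0],[-0.5,-0.8,0,0,0],[-0.5,-0.8,0,0,0],[-0.5,-0.8,0,0,0],[-0.5,-0.8,0,0,0],[-0.5,-0.8,0,0,0],[-0.5,-0.8,0,0,0]]' 40; python3 -c "
from h import *
o=env.observe();print(o['t'],o['tool_pos'],o['eef_rot'],o['joint_positions'])"
```

```text
t: 2.85
tool_pos: [0.4281, 0.2805, 0.2315]
eef_rot: [3.141, 0.001, 3.128]
force: [0.9, 0.4, -0.4]
width: 0.0002
gripper_force: 0.0
2.85 [0.4281169  0.28054642 0.23149547] [3.14125579e+00 5.24294000e-04 3.12784509e+00] [-0.44487648  0.55557941 -0.35441381  1.8980059   0.27665931  0.73496069
  0.60007852]
```

```bash
cat >> h.py <<'E'
def wray(p,o,rc):
    H=np.array(p["hand_eye"]);Rt=R.from_euler('xyz',o["eef_rot"]).as_matrix();T=np.array(o["tool_pos"])
    d=Rt@H[:3,:3]@np.linalg.inv(np.array(p["K"]))@np.array([rc[1],rc[0],1.0]);c=Rt@H[:3,3]+T
    return c,d/np.linalg.norm(d)
E
python3 - <<'E'
from h import *
o=env.observe();w=read_camera("wrist");save(w,"w1.png")
for k in landmark_of(w,"hatch_mark"):
    c,d=wray(w,o,k["point"]);print(k["conf"],k["point"],c+d*(.114-c[2])/d[2])
E
python3 -m creep '[[-0.1,-1,0,0,0],[-0.1,-1,0,0,0],[-0.1,-1,0,0,0],[-0.1,-1,0,0,0],[-0.1,-1,0,0,0],[-0.1,-1,0,0,0],[0,-1,0,0,0],[0,-1,0,0,0],[0,-1,0,0,0],[0,-1,0,0,0],[0,-1,0,0,0],[0,-1,0,0,0]]'
```

```text
0.91 [279.7, 282.1] [0.52468536 0.30434429 0.114     ]
t: 4.15
tool_pos: [0.445, -0.1996, 0.2315]
eef_rot: [3.141, 0.001, 3.128]
force: [-0.3, -0.4, -0.4]
width: 0.0
gripper_force: 0.0
```

View pics/w1.png

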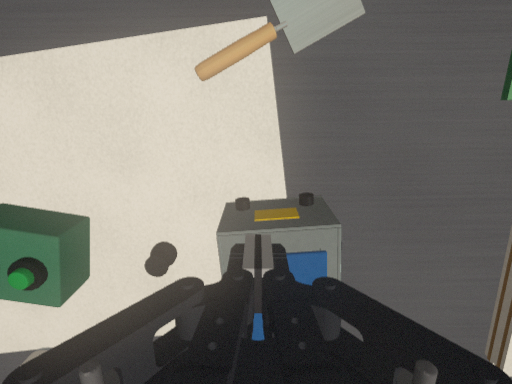

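```bash
python3 -m creep '[[0,-0.85,0,0,0],[0,-0.85,0,0,0],[0,-0.77,0,0,0],[0,0,0.9,0,0],[0,0,0.9,0,0],[0,0,0.8,0,0],[0,0,0,0,0]]'; python3 - <<'E'
from h import *
o=env.observe();w=read_camera("wrist");save(w,"w2.png");s=read_camera("scene");save(s,"s2.png")
for k in landmark_of(w,"lever_tip"):
    c,d=wray(w,o,k["point"]);print(k["conf"],k["point"],c+d*(.139-c[2])/d[2])
cv2.imwrite("pics/s2c.png",cv2.resize(cv2.cvtColor(s["image"][130:330,70:300],cv2.COLOR_RGB2BGR),None,fx=2.5,fy=2.5))
E
```

```text
t: 4.85
tool_pos: [0.4412, -0.2955, 0.124]
eef_rot: [3.138, -0.007, 3.129]
force: [-1.1, 0.8, -1.1]
width: -0.0001
gripper_force: 0.0
```

View pics/s2c.png

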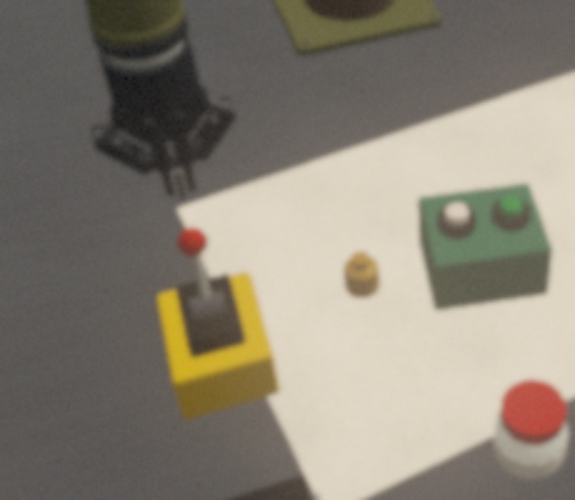

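The gripper stands behind the red ball (crop pixel (192,241)) and in line with it, with the lever still on. I'll push now.

```bash
python3 -m creep '[[-0.5,-0.08,0,0,0],[-0.5,0,0,0,0],[-0.3,0,0,0,0],[-0.3,0,0,0,0],[-0.3,0,0,0,0],[-0.3,0,0,0,0],[-0.2,0,0,0,0],[-0.2,0,0,0,0],[-0.15,0,0,0,0],[0,0,0,0,0]]'
```

```text
t: 6.0
tool_pos: [0.5544, -0.3019, 0.1276]
eef_rot: [-3.141, 0.002, 3.128]
force: [-0.7, 0.9, -0.3]
width: 0.0
gripper_force: 0.0
```

```bash
python3 -m creep '[[-0.1,0,0,0,0],[-0.1,0,0,0,0],[0,0,0,0,0]]'; python3 -m creep '[[-0.1,0,0,0,0],[0,0,0,0,0]]'; python3 - <<'E'
from h import *
s=read_camera("scene")
cv2.imwrite("pics/s3c.png",cv2.resize(cv2.cvtColor(s["image"][170:310,90:230],cv2.COLOR_RGB2BGR),None,fx=4,fy=4,interpolation=2))
E
```

```text
t: 6.3
tool_pos: [0.5606, -0.3021, 0.1269]
eef_rot: [3.141, -0.002, 3.128]
force: [-2.2, 0.4, 0.2]
width: 0.0002
gripper_force: 1.2
t: 6.5
tool_pos: [0.5608, -0.3021, 0.1265]
eef_rot: [3.141, -0.01, 3.127]
force: [-9.5, 1.0, 5.8]
width: 0.0004
gripper_force: 4.8
```

View pics/s3c.png

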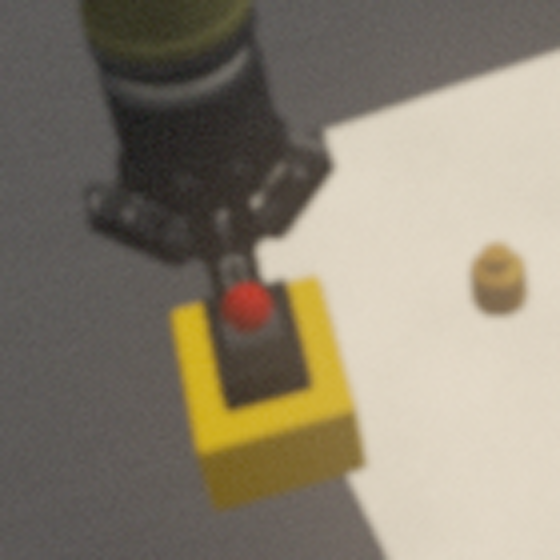

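The ball is now over the far side (crop (246,305)), and the tool stopped with about 9 N on it, so the lever is at its stop. I'll back off and rise.

```bash
python3 -m creep '[[0.5,0,0,0,0],[0.9,0,0,0,0],[0.9,0,0,0,0],[0.1,0,-0.9,0,0],[0,0,-0.9,0,0],[0,0.3,-0.8,0,0],[0,1,0,0,0],[0,1,0,0,0],[0,1,0,0,0],[0,1,0,0,0],[0,1,0,0,0],[0,0,0,0,0]]'; python3 - <<'E'
from h import *
rs=[]
for n,(r,c) in(("scene",(246,151)),("top",(172,367))):
    p=read_camera(n); hsv=cv2.cvtColor(p["image"],cv2.COLOR_RGB2HSV);m=((hsv[...,0]<8)|(hsv[...,0]>172))&(hsv[...,1]>140)&(hsv[...,2]>60)
    g=np.argwhere(m);g=g[np.hypot(g[:,0]-r,g[:,1]-c)<14];print(len(g),g.mean(0));rs.append(ray(p,g.mean(0)))
    q=np.argwhere((hsv[...,0]>3)&(hsv[...,0]<14)&(hsv[...,1]>150)&(hsv[...,2]>120)); a=(174,371) if n=="scene" else (183,140)
    q=q[np.hypot(q[:,0]-a[0],q[:,1]-a[1])<9];print("mark",len(q),q.mean(0),atz(p,q.mean(0),.114))
print(tri(rs))
E
```

```text
t: 7.75
tool_pos: [0.4737, -0.0815, 0.2322]
eef_rot: [3.137, 0.004, 3.139]
force: [-0.4, 0.0, -0.3]
width: 0.0002
gripper_force: 0.0
88 [245.72727273 151.35227273]
mark 15 [173.06666667 372.66666667] [0.52258129 0.30460285 0.114     ]
11 [159.36363636 367.54545455]
mark 31 [182.06451613 140.41935484] [0.52374079 0.3041047  0.114     ]
(array([ 0.57530855, -0.30144662,  0.13154675]), [np.float64(0.000834151327686778), np.float64(0.0008341513276867962)])
```

```bash
python3 -m creep '[[-0.1,1,0,0,0],[-0.1,1,0,0,0],[-0.1,1,0,0,0],[-0.1,1,0,0,0],[-0.1,1,0,0,0],[-0.1,1,0,0,0],[-0.1,1,0,0,0],[-0.1,1,0,0,0],[-0.2,1,0,0,0],[-0.24,0.65,0,0,0],[0,0,0,0,0]]'; python3 - <<'E'
from h import *
rs=[]
for n,(r,c) in(("scene",(246,151)),("top",(160,367))):
    p=read_camera(n); hsv=cv2.cvtColor(p["image"],cv2.COLOR_RGB2HSV);m=((hsv[...,0]<8)|(hsv[...,0]>172))&(hsv[...,1]>140)&(hsv[...,2]>60)
    g=np.argwhere(m);g=g[np.hypot(g[:,0]-r,g[:,1]-c)<14];print(len(g),g.mean(0));rs.append(ray(p,g.mean(0)));print(atz(p,g.mean(0),.139))
print(tri(rs))
o=env.observe();w=read_camera("wrist");save(w,"w4.png")
E
```

```text
t: 8.95
tool_pos: [0.5286, 0.3005, 0.2313]
eef_rot: [3.137, 0.002, 3.13]
force: [-0.5, -0.4, -0.1]
width: -0.0002
gripper_force: 0.0
89 [245.82022472 151.38202247]
[ 0.58270683 -0.30076643  0.139     ]
63 [155.82539683 367.55555556]
[ 0.58318691 -0.30057087  0.139     ]
(array([ 0.58308944, -0.30062773,  0.13934728]), [np.float64(0.00015309386950119596), np.float64(0.0001530938695012796)])
```

View pics/w4.png

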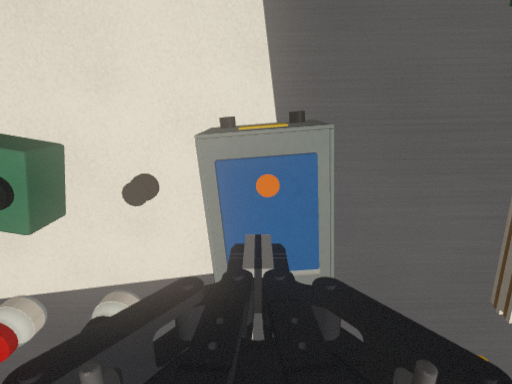

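The lever is fully off: the ball is at x = 0.583, z = 0.139. The wrist view shows the orange mark clearly at (col 268, row 185) on the shut hatch.

```bash
python3 - <<'E'
from h import *
o=env.observe();w=read_camera("wrist")
for k in landmark_of(w,"hatch_mark"):
    c,d=wray(w,o,k["point"]);m=c+d*(.114-c[2])/d[2];Rt=R.from_euler('xyz',o["eef_rot"]).as_matrix()
    print(k["conf"],k["point"],m,"tool units",Rt.T@(m-np.array(o["tool_pos"]))/.04,o["tool_pos"])
E
```

```text
0.89 [188.3, 265.8] [0.52601086 0.30140266 0.114     ] tool units [0.05152541 0.18858181 2.92205318] [0.52795864 0.29404615 0.23089597]
```

```bash
for i in 1 2 3; do python3 -m creep '[[0,0,0,0,0]]' | grep tool_pos; done; python3 - <<'E'
from h import *
P=[];M=[]
for i in range(8):
    o=env.observe();w=read_camera("wrist");k=landmark_of(w,"hatch_mark")[0]
    c,d=wray(w,o,k["point"]);m=c+d*(.114-c[2])/d[2];P.append(o["tool_pos"]);M.append(R.from_euler('xyz',o["eef_rot"]).as_matrix().T@(m-np.array(P[-1]))/.04)
print(np.mean(P,0),np.std(P,0),np.mean(M,0),np.std(M,0))
E
```

```text
tool_pos: [0.5275, 0.2947, 0.2314]
tool_pos: [0.5273, 0.2954, 0.2314]
tool_pos: [0.5272, 0.296, 0.2314]Traceback (most recent call last):
  File "<stdin>", line 4, in <module>
IndexError: list index out of range
```

```bash
python3 -m creep '[[0.06,0.2,0.5,0,0],[0,0,0.9,0,0],[0,0,0.8,0,0],[0,0,0.5,0,0],[0,0,0,0,0],[0,0,0,0,0],[0,0,0,0,0]]'
```

```text
t: 10.3
tool_pos: [0.5258, 0.3053, 0.1248]
eef_rot: [3.14, 0.002, 3.128]
force: [0.1, 0.3, 0.7]
width: -0.0002
gripper_force: 0.0
```

```bash
python3 -m creep '[[0,0,0.15,0,0],[0,0,0.1,0,0],[0,0,0.1,0,0],[0,0,0.1,0,0],[0,0,0,0,0]]'; python3 -m creep '[[0,0,0.05,0,0],[0,0,0.05,0,0],[0,0,0,0,0]]'
```

```text
t: 10.8
tool_pos: [0.5252, 0.3049, 0.1069]
eef_rot: [3.141, 0.001, 3.128]
force: [-2.1, -1.4, 12.5]
width: 0.0001
gripper_force: 6.5
t: 11.1
tool_pos: [0.5253, 0.305, 0.1063]
eef_rot: [3.141, 0.003, 3.128]
force: [-9.0, -5.2, 37.8]
width: 0.0001
gripper_force: 19.2
```

Bottomed: the force jumped to 38 N at z = 0.106. I'll let go straight up.

```bash
python3 -m creep '[[0,0,-0.4,0,0],[0,0,-0.8,0,0],[0,0,-1,0,0],[0,0,-1,0,0],[0.3,0,-0.8,0,0],[1,0,0,0,0],[1,0,0,0,0],[0.5,-0.5,0,0,0],[0,-1,0,0,0],[0,-1,0,0,0],[0,-1,0,0,0],[0,-1,0,0,0]]';python3 -m creep '[[0,0,0,0,0],[0,0,0,0,0],[0,0,0,0,0],[0,0,0,0,0],[0,0,0,0,0]]'; python3 - <<'E'
from h import *
s=read_camera("scene")
k=landmark_of(s,"hatch_mark");print(k)
cv2.imwrite("pics/s5.png",cv2.resize(cv2.cvtColor(s["image"],cv2.COLOR_RGB2BGR),None,fx=1.5,fy=1.5))
E
```

```text
t: 12.3
tool_pos: [0.41, 0.1245, 0.2611]
eef_rot: [-3.141, -0.0, 3.128]
force: [1.1, -0.5, 0.5]
width: 0.0003
gripper_force: 0.0
t: 12.8
tool_pos: [0.4103, 0.1272, 0.2612]
eef_rot: [3.141, 0.0, 3.13]
force: [-1.2, -0.1, -0.8]
width: 0.0001
gripper_force: 0.0
[{'point': [239.0, 263.1], 'conf': 0.66}, {'point': [163.7, 377.5], 'conf': 0.57}]
```

View pics/s5.png

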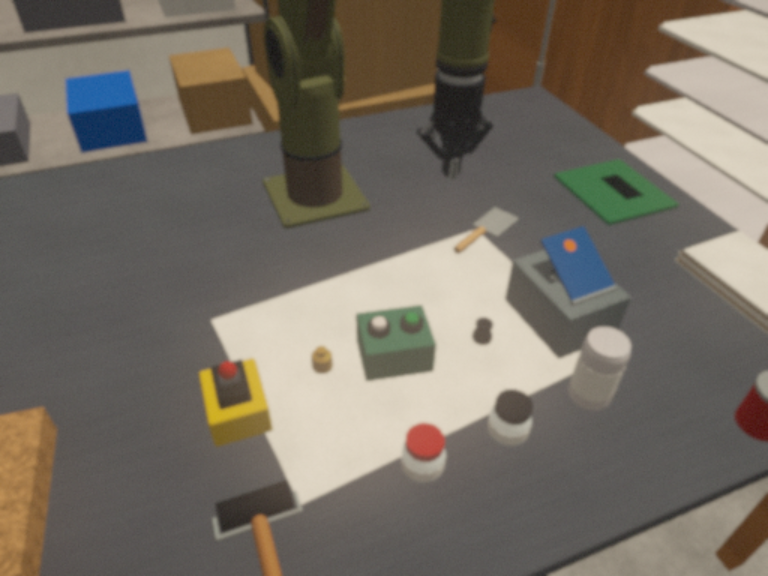

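The hatch stands open, with its mark at (570,245), the lever is off, with its ball at (228,370), and the arm is clear. I'll wait a moment, then hand in.

```bash
python3 -m creep '[[0,0,0,0,0],[0,0,0,0,0],[0,0,0,0,0],[0,0,0,0,0],[0,0,0,0,0],[0,0,0,0,0],[0,0,0,0,0],[0,0,0,0,0]]' >/dev/null; python3 - <<'E'
from h import *
s=read_camera("scene");t=read_camera("top");c=[]
for p in (s,t):
    k=[x["point"] for x in landmark_of(p,"hatch_mark")];print(k);k=[x for x in k if (x[1]>330 if p is s else x[1]<180)]
    c+= [ray(p,k[0])] if k else []
if len(c)==2: print(tri(c))
print(workorder.sign_off())
E
```

```text
[[163.9, 378.0]]
[[176.1, 132.1], [109.7, 277.1], [183.0, 261.4]]
(array([0.5327318 , 0.31005628, 0.15238723]), [np.float64(0.004242370385124009), np.float64(0.004242370385124059)])
the job is handed in; nothing more can be done
None
```

I pushed the lever fully off, then pressed the hatch once at its mark and it popped up and was standing open; the job is handed in, but sign-off returned no verdict.

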